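Open the bench vise to its stop, back off a quarter turn and load an offcut

TASK

Get the geared bench vise ready and load it: crank the red handwheel counterclockwise until you feel it come up against its stop, then turn it back a quarter turn so that the screw cannot bind. Then lay the long softwood offcut flat and square in the vise's pocket, without dropping it, let go and leave everything else on the bench where it is.

Things in the scene. Friction and masses are not known exactly. Their poses are not given: they have to be found in the camera images.
- wheel (a joint): Handwheel angle (rad). 0 = hard end stop, jaw fully open; negative = clockwise from there. Counterclockwise, seen from outside its face, raises it and opens the jaw 12 mm a turn. Starts 1.2 to 1.8 turns short of the stop, turns against a steady 0.1 N m (2 N at the handle), stays where left. A quarter turn back is -1.57.
- wheel_hub (a point): Point on the wheel's axis level with the middle of the crank handle. z axis: the wheel's axis, out of its face; it leans 30 degrees from vertical to the left, away from the pocket (+y of the vise). x axis points to the crank handle and turns with the wheel. Wheel red, four spokes, rim centreline radius 55 mm, rim 14 mm thick, its outer face 26 mm below this point along the axis.
- handle_mid (a point): Middle of the black crank handle, 55 mm from wheel_hub: a free-spinning round sleeve, 23 mm diameter, 48 mm long (24 mm either way), standing out of the rim parallel to the wheel's axis. It lets a gripper carry the handle round without turning itself.
- pocket (a point): Centre of the pocket on its level floor, 20 mm above the bench; axes as the vise: x along the pocket, y across it to the wheel. 168 mm long between end walls. Fixed jaw at y = -23.5 mm; moving jaw at +26.5 mm fully open, +23.5 mm after the quarter turn back, farther in by 12 mm a turn (too narrow at the start). Walls and jaws stand 10 to 18 mm above the floor, 10 to 12 mm next to the block.
- offcut: Plain softwood bar 160 x 42 x 38 mm, 0.13 kg, loose on the bench on the right. Origin: centre of its underside; x along its length, y across its 42 mm width, z up. It lies on its wide face, as it is to lie in the pocket; either end may point either way.
- vise: Vise, fixed to the bench: grey base plate 250 x 300 x 12 mm; origin under the plate's centre, x away from the operator, y to the left, z up. Blue gearbox with the wheel on the left (+y), at least 110 mm from the pocket's centre line, reaching 190 mm up; pocket on the right (-y).
- meter: Bystander: multimeter in a red and black case, 144 x 70 x 40 mm, lying on its back; origin under its centre. Leave it.
- screw_jar: Bystander: clear jar of screws with red lid, 64 mm diameter, 86 mm tall; origin under its centre. Leave it.
- masking_tape: Bystander: beige tape roll lying flat, 100 mm diameter, 25 mm high; origin under its centre. Leave it.

How it is judged:
On the way, in this order (a step that is already met when the one before it is completed fails the run):
1. the handwheel is cranked against its stop (within 0.06 rad) with the offcut not yet at the vise (value of joint wheel above -0.06 rad and horizontal distance between offcut and pocket above 0.1 m), for 0.1 s.
2. the handwheel is backed off a quarter turn (60 to 120 degrees) and still, with the offcut not yet at the vise (value of joint wheel between -2.1 and -1.05 rad and velocity of joint wheel between -0.1 and 0.1 rad/s and horizontal distance between offcut and pocket above 0.1 m), for 0.2 s.
At the end, for the whole second after the job is handed in: The handwheel stands 60 to 120 degrees back from its stop; the offcut lies at rest flat on the pocket floor (within 3 mm and 0.04 rad), within 7 mm of the pocket's centre along and across, and square to it within 0.07 rad (value of joint wheel between -2.1 and -1.05 rad and z of offcut in the frame of pocket between -0.003 and 0.003 m and x of offcut in the frame of pocket between -0.007 and 0.007 m and y of offcut in the frame of pocket between -0.007 and 0.007 m and angle between the x axis of offcut and the x axis of pocket, either way round below 0.07 rad and angle between offcut's own z axis and vertical below 0.04 rad and linear speed of offcut below 0.02 m/s); the robot touches nothing.
It fails at once if the offcut is dropped or thrown (faster than 0.5 m/s while not held) (linear speed of offcut above 0.5 m/s and contact force between the fingers and offcut below 0.3 N).
It fails at once if the multimeter, the jar or the tape roll is moved more than 30 mm (distance of any of meter, screw_jar, masking_tape from where it was at the start of the episode above 0.03 m).
It also fails if it takes over 72 s, if anything falls off the work surface, if the arm or the gripper's body presses on something with over 40 N, if the wrist force passes 120 N, or if a joint passes its speed limit or range.

ROBOT

A 6-joint arm with a two-finger parallel gripper is mounted at the origin on a cart in front of the work surface, level with it; the furniture and walls round the work are solid. World frame = base frame: x ahead of the robot, y to its left, z up, the work surface at z = 0. Lengths are in m, angles in rad, forces in N, time in s.
With the tool pointing down it reaches from about 0.375 to 0.9 m from the base axis. Payload 3.1 kg.
Tool frame: the origin (TCP) lies between the finger pads; the fingertips stand 22 mm ahead of it and the grasp point (between the pads) lies 3 mm ahead of it; z points along the fingers, y is the line along which they close (so a half turn about z gives the same grasp; the last joint's range is limited). The gripper opens to 85 mm and grips with 20 to 120 N. Pads are 22 mm wide; open, the fingers measure 114 mm over their backs; the gripper's body (76 mm by 85 mm) begins 54 mm behind the grasp point. The pads swing forward as they close: fully open they stand 13 mm farther back than shut.
Start: joints at [-1.367, 0.527, 1.433, -0, 1.181, -0.178], TCP at [0.233, -0.58, 0.253] pointing down, gripper open.
Joint ranges: [-3.08, 3.08], [-0.75, 2.2], [0.22, 2.44], [-1.43, 4.57], [0, 2.65], [-2.85, 2.85]. Speed limits (rad/s): [2.79, 2.79, 3.14, 3.14, 3.14, 3.14].

INTERFACE

Orientations are given as a unit quaternion [w, x, y, z].
In Python, from workcell import env gives the robot as it stands. The module is installed in compiled form; this text tells all that it offers.
- The arm moves only by the tool arm_command, never from a script. Its argument "motion" is a list of rows, each an object with "xyz": the shift along the tool's x, y, z in mm, a list of three; "rot": the turn, a rotation vector about the tool's x, y, z in rad, a list of three. A call has 1 to 8 rows; each row shifts and turns the commanded pose from where the row before left it, along the tool's axes as they then stand; what a row does not reach is not made up. A row lasts 1/8 s, in which the tool goes at most 62.5 mm and 10.7 degrees, less where a joint would pass 70% of its speed; a pose out of reach is approached as far as the arm can. A call is refused whole if a number of a shift passes 62.5 or a number of a turn 0.188, either way. A call with a gripper value outside its range is refused whole. "hand" is the gripper's target within -1 to 1 (shut at 1, half-way at 0, fully open at -1), set as the call begins (left out, the last holds). The fingers move at their own pace and stop on an object; the grip force is fixed at half the most. Time passes only in rows, so rows that do not move let the fingers close. It gives the time, the measured TCP pose, the force, the opening and the grip force at its end, in the units of the state.
- env.get_state(): the state, without advancing time (a new reading comes with each control period).
- env.grab_frame(name): name is "side" or "top" or "wrist"; returns the picture (400x640x3 uint8, red, green, blue); there is no depth.
- env.camera_info(name): a dict with "mtx" (3x3 intrinsics, pixels), "world_to_cam" (4x4, takes a point from world to camera coordinates). Camera axes: x right, y up, looking along -z (the intrinsics and any distortion apply to the point x, -y, -z); pixel columns grow to the right and rows downward; lengths in m; the calibration is good to about 2 mm. A picture is of the moment at which its call begins: read the wrist's pose just before it. camera_info takes no time and is no camera call; for the wrist camera it gives the pose at the moment of the call.
- env.sign_off(): hands the job in; it is judged then, once.
The state is a dict: "time": time; "joints": joint angles; "dq": joint speeds; "tau": joint torques, N m; "position": TCP position; "orientation": TCP orientation; "contact_force": force on the tool from outside, world axes, zero at the start; "wrist_torque": the same for the moment, N m; "grip_width": finger opening in m; "finger_force": force on a finger pad.
Only numpy, scipy, OpenCV 4.12 (cv2) and the standard library are available. Lean on these libraries where they do the work, as an engineer would, in place of code of your own. Each camera call takes 0.05 s, during which the arm holds its last target. There are 200 camera calls.

## Working session

There is one attempt and no reset: what is moved stays moved. The work goes in short steps, Python scripts to look and compute and a tool call to move; the robot and the scene stay as the last step left them, time stands still between calls to the robot, and variables do not carry over. Pictures are saved under pics/ and viewed, at most 10 in all, crops included, and the job is handed in when it is done.

Besides the shell and the picture viewer there is one more tool, called after "Call:" as name(argument=value, ...) on one line, values as JSON. arm_command: Moves the arm, as the interface text tells. Its arguments: {"type":"object","properties":{"motion":{"type":"array"},"hand":{"type":"number"}},"required":["motion"]}

```bash
mkdir -p pics; cat > h.py <<'E'
import numpy as np, cv2
from scipy.spatial.transform import Rotation as R
from workcell import env
def cam(n):
    c=env.camera_info(n); return np.array(c['mtx']),np.array(c['world_to_cam']),c
def ray(n,uv):
    K,T,_=cam(n); p=np.linalg.solve(K,[uv[0],uv[1],1.]); d=T[:3,:3].T@(p*[1,-1,-1]); o=-T[:3,:3].T@T[:3,3]
    return o,d/np.linalg.norm(d)
def onz(n,uv,z):
    o,d=ray(n,uv); return o+d*(z-o[2])/d[2]
def proj(n,P):
    K,T,_=cam(n); q=T[:3,:3]@np.array(P)+T[:3,3]; q=K@(q*[1,-1,-1]); return q[:2]/q[2]
def tri(rs):
    A=0;b=0
    for o,d in rs:
        M=np.eye(3)-np.outer(d,d);A=A+M;b=b+M@o
    return np.linalg.solve(A,b)
def rotm(q): return R.from_quat(np.roll(q,-1)).as_matrix()
E
python3 - <<'E'
from h import *
print(env.get_state())
for n in('side','top'):
    cv2.imwrite(f'pics/{n}0.png',env.grab_frame(n)[:,:,::-1]); print(n,env.camera_info(n))
E
```

```text
{'time': 0.0, 'joints': array([-1.36651002e+00,  5.28459019e-01,  1.43392229e+00,  3.68980145e-05,
        1.18141866e+00, -1.78537874e-01]), 'dq': array([ 0.00179044, -0.00046955, -0.00210829, -0.00024061, -0.00047204,
        0.00156074]), 'tau': array([-3.25212441e-04, -4.42349660e+01, -1.78023988e+01, -8.68244979e-05,
        8.53881153e-03, -7.58409442e-06]), 'position': array([ 0.23333704, -0.57907333,  0.25233162]), 'orientation': array([-1.10378262e-03,  9.81737308e-01,  1.90238374e-01,  2.85057005e-06]), 'contact_force': array([ 0.47869191, -0.00678108,  0.50543511]), 'wrist_torque': array([-0.01613624, -0.0413725 , -0.00888336]), 'finger_force': 0.0, 'grip_width': 0.08512977296672636}
side {'mtx': array([[362.88738024,   0.        , 322.05732834],
       [  0.        , 362.88738024, 197.97092326],
       [  0.        ,   0.        ,   1.        ]]), 'world_to_cam': array([[-0.99707729, -0.07382089, -0.0196815 ,  0.58831704],
       [ 0.03063607, -0.62232505,  0.78215917, -0.1172074 ],
       [-0.06998797,  0.77927018,  0.62276775, -1.15381277],
       [ 0.        ,  0.        ,  0.        ,  1.        ]])}
top {'mtx': array([[421.60447683,   0.        , 324.84431662],
       [  0.        , 421.60447683, 193.53907856],
       [  0.        ,   0.        ,   1.        ]]), 'world_to_cam': array([[-0.00269899, -0.99996854,  0.0074594 , -0.02449032],
       [ 0.99904512, -0.00237107,  0.04362597, -0.55489347],
       [-0.04360691,  0.00757002,  0.99902009, -1.50019231],
       [ 0.        ,  0.        ,  0.        ,  1.        ]])}
```

View pics/top0.png

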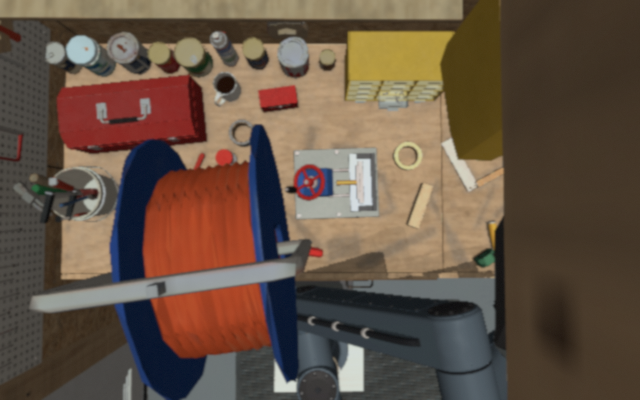

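View pics/side0.png

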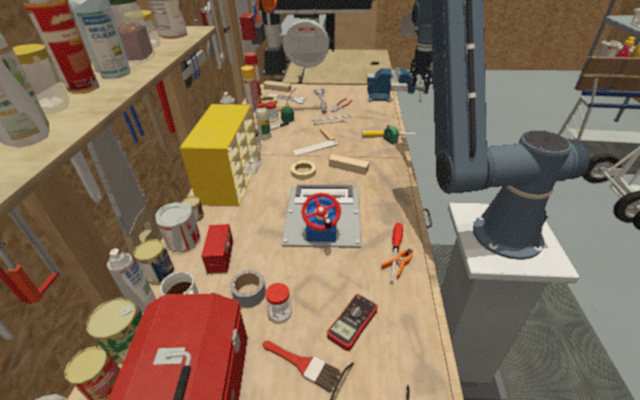

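The top view shows the vise plate at about (294–378, 150–218), the wheel at (311,183) with its handle at (291,188), the offcut at (420,205) and the tape at (408,155). In the side view the wheel is at (322,211), the handle at (329,222) and the offcut at (349,164).

```bash
python3 - <<'E'
from h import *
t=cv2.imread('pics/top0.png'); s=cv2.imread('pics/side0.png')
P=np.array([onz('top',p,.012)[:2] for p in [(294,150),(376,150),(378,217),(296,219)]]); print(P,P.mean(0))
for nm,a,b in [('hub',(311,183),(322,211)),('handle',(291,188),(329,222))]:
    print(nm,tri([ray('top',a),ray('side',b)]))
hsv=cv2.cvtColor(t,cv2.COLOR_BGR2HSV)
a=cv2.resize(t[140:235,280:440],None,fx=5,fy=5,interpolation=cv2.INTER_CUBIC)[:, :800]
b=cv2.resize(s[145:255,270:380],None,fx=5,fy=5,interpolation=cv2.INTER_CUBIC)
cv2.imwrite('pics/a.png',a);cv2.imwrite('pics/b.png',b)
E
```

```text
[[ 0.71207812  0.08478079]
 [ 0.71160568 -0.21085921]
 [ 0.47026073 -0.21610059]
 [ 0.46393698  0.07750978]] [ 0.58947038 -0.06616731]
hub [0.5870347  0.02166543 0.09269139]
handle [0.56528232 0.0883478  0.10891723]
```

View pics/a.png

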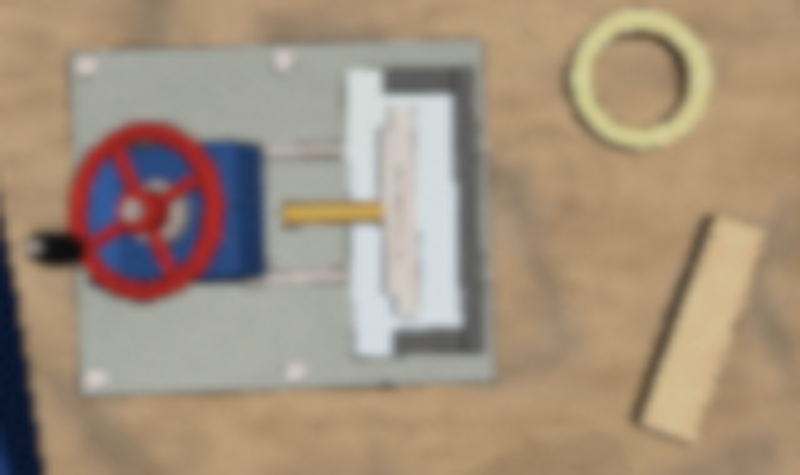

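View pics/b.png

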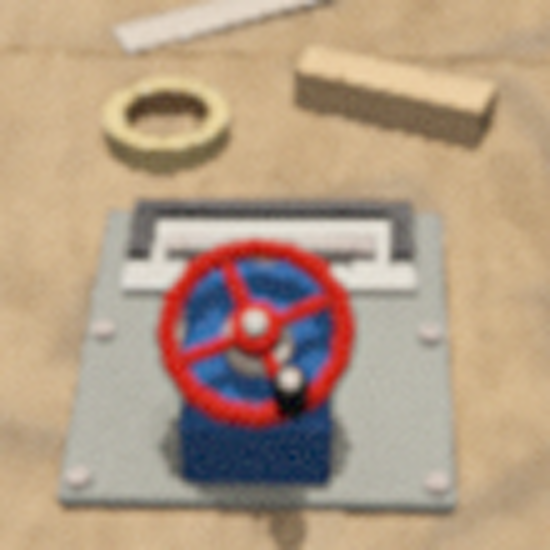

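The crops show the plate corners in a.png at (68,52), (484,40), (494,380) and (80,394). The rim is clean in both views. The handle's white end cap is at (38,248) in a.png and (290,377) in b.png. The offcut's top face runs from (735,225) to (668,425).

```bash
cat >> h.py <<'E'
def red(img,box):
    x0,y0,x1,y1=box; h=cv2.cvtColor(img,cv2.COLOR_RGB2HSV)
    m=(((h[...,0]<8)|(h[...,0]>172))&(h[...,1]>140)&(h[...,2]>60)).astype(np.uint8)
    z=np.zeros_like(m); z[y0:y1,x0:x1]=m[y0:y1,x0:x1]
    c=max(cv2.findContours(z,cv2.RETR_EXTERNAL,cv2.CHAIN_APPROX_NONE)[0],key=cv2.contourArea)
    return cv2.fitEllipse(cv2.convexHull(c))
E
python3 - <<'E'
from h import *
t=cv2.imread('pics/top0.png')[:,:,::-1].copy(); s=cv2.imread('pics/side0.png')[:,:,::-1].copy()
et=red(t,(285,155,335,205)); es=red(s,(295,190,350,235)); print(et,es)
ca=lambda p:((p[0]+.5)/5-.5+280,(p[1]+.5)/5-.5+140)
cb=lambda p:((p[0]+.5)/5-.5+270,(p[1]+.5)/5-.5+145)
rc=tri([ray('top',et[0]),ray('side',es[0])]); print('rimc',rc)
print('boss',tri([ray('top',ca((140,208))),ray('side',cb((256,321)))]))
cap=tri([ray('top',ca((38,248))),ray('side',cb((290,377)))]); print('cap',cap)
P=np.array([onz('top',ca(p),.012)[:2] for p in [(68,52),(484,40),(494,380),(80,394)]]); print(P,P.mean(0))
x=P[0]+P[1]-P[2]-P[3]; y=P[0]+P[3]-P[1]-P[2]; print('yaw',np.arctan2(x[1],x[0]),np.arctan2(-y[0],y[1]),np.hypot(*x)/2,np.hypot(*y)/2)
yaw=np.arctan2(-y[0],y[1])*.55+.45*np.arctan2(x[1],x[0])
Rv=R.from_euler('z',yaw).as_matrix(); a=Rv@[0,.5,3**.5/2]
print('axis',a,'rim norm disp',(cap-rc)@a, Rv.T@(rc-np.r_[P.mean(0),0]))
d=cap-rc; ip=d-a*(d@a); print('radius',np.linalg.norm(ip),'phase',np.arctan2(ip@np.cross(a,Rv[:,0]),ip@Rv[:,0]))
h=cv2.cvtColor(t,cv2.COLOR_RGB2HSV)
O=np.array([onz('top',ca(p),.038)[:2] for p in [(712,212),(765,230),(690,445),(636,424)]]); print('offcut',O,O.mean(0))
E
```

```text
((308.6827392578125, 181.86512756347656), (30.29098892211914, 34.21518325805664), 6.351775169372559) ((320.89410400390625, 211.0302276611328), (37.0638313293457, 38.748504638671875), 75.1422348022461)
rimc [0.59009963 0.02932772 0.09902634]
boss [0.59069382 0.03257003 0.11075467]
cap [0.56440292 0.09971536 0.12662851]
[[ 0.71208272  0.08766084]
 [ 0.7203104  -0.21237347]
 [ 0.47526533 -0.21757623]
 [ 0.46608341  0.07894036]] [ 0.59343547 -0.06583713]
yaw 0.028346744519053186 0.02917547375148964 0.24562086633810232 0.2984024408784041
axis [-0.01439928  0.49979262  0.8660254 ] rim norm disp 0.05945341599734881 [-0.00059384  0.09522145  0.09902634]
radius 0.0533095795828242 phase 2.030635083253997
offcut [[ 0.59373233 -0.36939187]
 [ 0.58089558 -0.40677235]
 [ 0.42943287 -0.3517826 ]
 [ 0.44429021 -0.31388667]] [ 0.51208775 -0.36045837]
```

```bash
cat >> h.py <<'E'
yaw=.029; Rv=R.from_euler('z',yaw).as_matrix(); A=Rv@[0,.5,3**.5/2]; XW=Rv[:,0]; YW=np.cross(A,XW)
HUB=np.array([.590,.029,.099])+33e-3*A
RT=np.c_[YW,XW,-A]
def hmid(ph): return HUB+.055*(np.cos(ph)*XW+np.sin(ph)*YW)
def plan(p,Rt):
    s=env.get_state(); R0=rotm(s['orientation'])
    print('t',s['time'],'pos',s['position'].round(4),'j',s['joints'].round(2),'F',s['contact_force'].round(1),s['grip_width'].round(4))
    rv=R.from_matrix(R0.T@Rt).as_rotvec(); d=np.array(p)-s['position']
    print('rot',rv.round(3),'shift now-axes',(R0.T@d*1e3).round(1),'shift after rot',(np.array(Rt).T@d*1e3).round(1))
E
python3 - <<'E'
from h import *
print(hmid(2.03)); plan(hmid(2.03)+.125*A,RT)
E
```

```text
[0.56391588 0.08746531 0.10292768]Traceback (most recent call last):
  File "<stdin>", line 2, in <module>
  File "h.py", line 31, in plan
    print('t',s['time'],'pos',s['position'].round(4),'j',s['joints'].round(2),'F',s['contact_force'].round(1),s['grip_width'].round(4))
                                                                                                              ^^^^^^^^^^^^^^^^^^^^^
AttributeError: 'float' object has no attribute 'round'
```

```bash
sed -i "s/s\['grip_width'\].round(4)/round(s['grip_width'],4)/" h.py
python3 - <<'E'
from h import *
plan(hmid(2.03)+.125*A,RT)
E
```

```text
t 0.1 pos [ 0.2334 -0.5791  0.2524] j [-1.37  0.53  1.43  0.    1.18 -0.18] F [0.2 0.8 0.6] 0.0858
rot [-0.32  -0.458 -1.187] shift now-axes [ 577.2 -553.4   42.5] shift after rot [ 643.5  349.7 -323.9]
```

Call:
arm_command(motion=[{"xyz":[0,0,-8],"rot":[-0.04,-0.057,-0.148]},{"xyz":[0,0,-8],"rot":[-0.04,-0.057,-0.148]},{"xyz":[0,0,-8],"rot":[-0.04,-0.057,-0.148]},{"xyz":[0,0,-8],"rot":[-0.04,-0.057,-0.148]},{"xyz":[0,0,-8],"rot":[-0.04,-0.057,-0.148]},{"xyz":[0,0,-8],"rot":[-0.04,-0.057,-0.148]},{"xyz":[0,0,-8],"rot":[-0.04,-0.057,-0.148]},{"xyz":[0,0,-8],"rot":[-0.04,-0.057,-0.148]}])

```text
time: 1.1
position: [0.2366, -0.5647, 0.3146]
orientation: [0.187, 0.672, 0.693, -0.18]
contact_force: [0.2, 0.4, 0.3]
grip_width: 0.0857
finger_force: 0.0
```

```bash
python3 - <<'E'
from h import *
plan(hmid(2.03)+.125*A,RT)
E
```

```text
t 1.1 pos [ 0.2366 -0.5647  0.3146] j [-1.3   0.31  1.74 -0.21  0.59 -1.19] F [0.2 0.4 0.3] 0.0857
rot [0.002 0.001 0.001] shift now-axes [ 661.3  347.5 -263.2] shift after rot [ 662.1  346.1 -262.9]
```

Call:
arm_command(motion=[{"xyz":[40,21,-26],"rot":[0,0,0]},{"xyz":[40,21,-26],"rot":[0,0,0]},{"xyz":[40,21,-26],"rot":[0,0,0]},{"xyz":[40,21,-26],"rot":[0,0,0]},{"xyz":[40,21,-26],"rot":[0,0,0]},{"xyz":[40,21,-26],"rot":[0,0,0]},{"xyz":[40,21,-26],"rot":[0,0,0]},{"xyz":[40,21,-26],"rot":[0,0,0]}])

```text
time: 2.1
position: [0.3946, -0.1782, 0.3352]
orientation: [0.186, 0.674, 0.692, -0.18]
contact_force: [1.4, -0.9, 0.7]
grip_width: 0.0854
finger_force: 0.0
```

Call:
arm_command(motion=[{"xyz":[40,21,-10],"rot":[0,0,0]},{"xyz":[40,21,-10],"rot":[0,0,0]},{"xyz":[40,21,-10],"rot":[0,0,0]},{"xyz":[40,21,-10],"rot":[0,0,0]},{"xyz":[40,21,-8],"rot":[0,0,0]},{"xyz":[40,21,-8],"rot":[0,0,0]},{"xyz":[40,21,0],"rot":[0,0,0]},{"xyz":[20,0,0],"rot":[0,0,0]}])

```text
time: 3.1
position: [0.5348, 0.1132, 0.2323]
orientation: [0.186, 0.674, 0.692, -0.18]
contact_force: [-0.3, -0.8, 0.1]
grip_width: 0.0855
finger_force: 0.0
```

```bash
python3 - <<'E'
from h import *
plan(hmid(2.03)+.125*A,RT)
cv2.imwrite('pics/w1.png',env.grab_frame('wrist')[:,:,::-1])
print('handle proj',[proj('wrist',hmid(2.03)+k*A) for k in(-.024,0,.024)], 'hub',proj('wrist',HUB))
E
```

```text
t 3.1 pos [0.5348 0.1132 0.2323] j [ 0.25  0.55  1.59 -0.55  1.19  0.48] F [-0.3 -0.8  0.1] 0.0855
rot [ 0.001  0.001 -0.002] shift now-axes [41.8 28.3  0.3] shift after rot [41.7 28.4  0.3]
handle proj [array([355.42850562, 151.16941486]), array([358.54957755, 154.14072715]), array([362.32935506, 157.73913809])] hub [384.48939608 210.72829309]
```

View pics/w1.png

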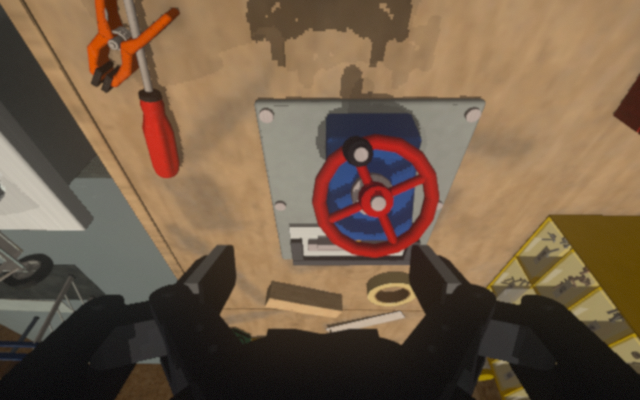

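The wrist view agrees with the prediction: the handle cap is at (361,154), the hub boss at (378,203) and the fingers are open. I'll centre on the handle and go down.

Call:
arm_command(motion=[{"xyz":[22,14,0],"rot":[0,0,0]},{"xyz":[21,14,0],"rot":[0,0,0]},{"xyz":[0,0,30],"rot":[0,0,0]},{"xyz":[0,0,30],"rot":[0,0,0]},{"xyz":[0,0,30],"rot":[0,0,0]},{"xyz":[0,0,20],"rot":[0,0,0]},{"xyz":[0,0,10],"rot":[0,0,0]},{"xyz":[0,0,0],"rot":[0,0,0]}])

```text
time: 4.15
position: [0.5625, 0.0887, 0.1086]
orientation: [0.186, 0.674, 0.691, -0.181]
contact_force: [0.1, 0.1, -0.2]
grip_width: 0.0851
finger_force: 0.0
```

```bash
python3 - <<'E'
from h import *
plan(hmid(2.03)+.005*A,RT)
E
```

```text
t 4.15 pos [0.5625 0.0887 0.1086] j [ 0.2   0.75  1.62 -0.64  0.98  0.59] F [ 0.1  0.1 -0.2] 0.0851
rot [-0.001  0.001 -0.004] shift now-axes [1.8 1.4 0.5] shift after rot [1.8 1.4 0.5]
```

Call:
arm_command(motion=[{"xyz":[3,1,0],"rot":[0,0,0]},{"xyz":[0,0,0],"rot":[0,0,0]},{"xyz":[0,0,0],"rot":[0,0,0]},{"xyz":[0,0,0],"rot":[0,0,0]},{"xyz":[0,0,0],"rot":[0,0,0]},{"xyz":[0,0,0],"rot":[0,0,0]}], hand=1)

```text
time: 4.9
position: [0.5641, 0.0926, 0.1075]
orientation: [0.187, 0.674, 0.692, -0.179]
contact_force: [-1.7, 4.1, 6.3]
grip_width: 0.0211
finger_force: 58.8
```

```bash
python3 - <<'E'
from h import *
plan(hmid(2.03)+.005*A,RT); s=env.get_state(); print(s['finger_force'],s['wrist_torque'])
d=s['position']-.005*A-HUB; print('in wheel frame',d@XW,d@YW,d@A,np.arctan2(d@YW,d@XW),np.hypot(d@XW,d@YW))
E
```

```text
t 4.9 pos [0.5641 0.0926 0.1075] j [ 0.21  0.75  1.61 -0.63  0.98  0.59] F [-1.7  4.1  6.3] 0.0211
rot [ 0.002  0.    -0.004] shift now-axes [-2.2 -0.3  1.5] shift after rot [-2.2 -0.3  1.5]
58.792026322335005 [ 0.41403279  0.24286756 -0.12320128]
in wheel frame -0.024033425009931247 0.051486055456389374 0.0015447844143090805 2.0075287331188436 0.05681918183295489
```

```bash
cat >> h.py <<'E'
def tab(ph0,step,n,r=55):
    ph=ph0+step*np.arange(n+1); print(np.c_[np.diff(r*np.sin(ph)),np.diff(r*np.cos(ph))].round(1).tolist(),'end',ph[-1])
def where():
    s=env.get_state(); d=s['position']-.005*A-HUB
    print('t',s['time'],'xy',(d@XW).round(4),(d@YW).round(4),'z',(d@A).round(4),'ph',np.arctan2(d@YW,d@XW).round(3),'r',np.hypot(d@XW,d@YW).round(4),'F(XW,YW,A)',[round(float(s['contact_force']@v),1) for v in(XW,YW,A)],'j',s['joints'].round(2))
E
python3 - <<'E'
from h import *
tab(2.01,np.pi/12,8)
E
```

```text
[[-7.7, -12.1], [-10.6, -9.7], [-12.8, -6.6], [-14.0, -3.1], [-14.3, 0.7], [-13.7, 4.4], [-12.1, 7.7], [-9.7, 10.6]] end 4.104395102393195
```

Call:
arm_command(motion=[{"xyz":[-7.7,-12.1,0],"rot":[0,0,0]},{"xyz":[-10.6,-9.7,0],"rot":[0,0,0]},{"xyz":[-12.8,-6.6,0],"rot":[0,0,0]},{"xyz":[-14,-3.1,0],"rot":[0,0,0]},{"xyz":[-14.3,0.7,0],"rot":[0,0,0]},{"xyz":[-13.7,4.4,0],"rot":[0,0,0]},{"xyz":[-12.1,7.7,0],"rot":[0,0,0]},{"xyz":[-9.7,10.6,0],"rot":[0,0,0]}])

```text
time: 5.9
position: [0.5577, 0.0099, 0.1552]
orientation: [0.186, 0.674, 0.691, -0.18]
contact_force: [-0.1, 5.7, 4.4]
grip_width: 0.0218
finger_force: 59.1
```

```bash
python3 - <<'E'
from h import *
where(); tab(4.104,np.pi/12,8)
E
```

```text
t 5.9 xy -0.0329 -0.0438 z 0.0015 ph -2.214 r 0.0548 F(XW,YW,A) [0.1, 2.7, 6.6] j [ 0.06  0.65  1.68 -0.66  0.95  0.47]
[[-6.6, 12.8], [-3.1, 14.0], [0.7, 14.3], [4.4, 13.7], [7.7, 12.1], [10.6, 9.7], [12.8, 6.6], [14.0, 3.1]] end 6.198395102393196
```

Call:
arm_command(motion=[{"xyz":[-6.6,12.8,0],"rot":[0,0,0]},{"xyz":[-3.1,14,0],"rot":[0,0,0]},{"xyz":[0.7,14.3,0],"rot":[0,0,0]},{"xyz":[4.4,13.7,0],"rot":[0,0,0]},{"xyz":[7.7,12.1,0],"rot":[0,0,0]},{"xyz":[10.6,9.7,0],"rot":[0,0,0]},{"xyz":[12.8,6.6,0],"rot":[0,0,0]},{"xyz":[14,3.1,0],"rot":[0,0,0]}])

```text
time: 6.9
position: [0.643, 0.047, 0.1352]
orientation: [0.187, 0.674, 0.691, -0.181]
contact_force: [-3.9, 2.9, 8.0]
grip_width: 0.0216
finger_force: 59.2
```

```bash
python3 - <<'E'
from h import *
where(); tab(6.198,np.pi/12,8)
E
```

```text
t 6.9 xy 0.0535 -0.0038 z 0.0016 ph -0.071 r 0.0536 F(XW,YW,A) [-3.9, -1.4, 8.4] j [ 0.11  0.77  1.44 -0.61  1.07  0.42]
[[14.3, -0.7], [13.7, -4.3], [12.1, -7.7], [9.7, -10.6], [6.6, -12.7], [3.1, -14.0], [-0.7, -14.3], [-4.3, -13.7]] end 8.292395102393195
```

Call:
arm_command(motion=[{"xyz":[14.3,-0.7,0],"rot":[0,0,0]},{"xyz":[13.7,-4.3,0],"rot":[0,0,0]},{"xyz":[12.1,-7.7,0],"rot":[0,0,0]},{"xyz":[9.7,-10.6,0],"rot":[0,0,0]},{"xyz":[6.6,-12.7,0],"rot":[0,0,0]},{"xyz":[3.1,-14,0],"rot":[0,0,0]},{"xyz":[-0.7,-14.3,0],"rot":[0,0,0]},{"xyz":[-4.3,-13.7,0],"rot":[0,0,0]}])

```text
time: 7.9
position: [0.5645, 0.0929, 0.1074]
orientation: [0.187, 0.674, 0.692, -0.178]
contact_force: [2.5, 2.1, 6.1]
grip_width: 0.021
finger_force: 59.0
```

```bash
python3 - <<'E'
from h import *
where(); tab(8.292,.12,16)
E
```

```text
t 7.9 xy -0.0237 0.0517 z 0.0016 ph 2.0 r 0.0569 F(XW,YW,A) [2.6, -1.3, 6.3] j [ 0.21  0.75  1.61 -0.63  0.98  0.59]
[[-3.2, -5.8], [-3.8, -5.4], [-4.4, -4.9], [-5.0, -4.3], [-5.5, -3.7], [-5.9, -3.0], [-6.2, -2.3], [-6.4, -1.5], [-6.6, -0.7], [-6.6, 0.0], [-6.5, 0.8], [-6.4, 1.6], [-6.2, 2.4], [-5.8, 3.1], [-5.4, 3.8], [-4.9, 4.4]] end 10.212
```

Call:
arm_command(motion=[{"xyz":[-3.2,-5.8,0],"rot":[0,0,0]},{"xyz":[-3.8,-5.4,0],"rot":[0,0,0]},{"xyz":[-4.4,-4.9,0],"rot":[0,0,0]},{"xyz":[-5,-4.3,0],"rot":[0,0,0]},{"xyz":[-5.5,-3.7,0],"rot":[0,0,0]},{"xyz":[-5.9,-3,0],"rot":[0,0,0]},{"xyz":[-6.2,-2.3,0],"rot":[0,0,0]},{"xyz":[-6.4,-1.5,0],"rot":[0,0,0]}])

```text
time: 8.9
position: [0.5337, 0.057, 0.1275]
orientation: [0.186, 0.674, 0.692, -0.179]
contact_force: [0.8, 7.0, 6.5]
grip_width: 0.021
finger_force: 59.3
```

Call:
arm_command(motion=[{"xyz":[-6.6,-0.7,0],"rot":[0,0,0]},{"xyz":[-6.6,0,0],"rot":[0,0,0]},{"xyz":[-6.5,0.8,0],"rot":[0,0,0]}])

```text
time: 9.28
position: [0.5341, 0.0399, 0.1374]
orientation: [0.186, 0.674, 0.692, -0.179]
contact_force: [-0.5, 6.5, 6.4]
grip_width: 0.0217
finger_force: 59.4
```

```bash
python3 - <<'E'
from h import *
where(); tab(9.612,.12,24)
E
```

```text
t 9.275 xy -0.0556 -0.0084 z 0.0015 ph -2.992 r 0.0562 F(XW,YW,A) [-0.3, 2.4, 8.8] j [ 0.12  0.66  1.72 -0.67  0.93  0.55]
[[-6.4, 1.6], [-6.2, 2.4], [-5.8, 3.1], [-5.4, 3.8], [-4.9, 4.4], [-4.4, 4.9], [-3.7, 5.4], [-3.1, 5.8], [-2.3, 6.2], [-1.6, 6.4], [-0.8, 6.5], [-0.0, 6.6], [0.8, 6.6], [1.5, 6.4], [2.3, 6.2], [3.0, 5.9], [3.7, 5.5], [4.3, 5.0], [4.9, 4.4], [5.4, 3.8], [5.8, 3.1], [6.1, 2.4], [6.4, 1.7], [6.5, 0.9]] end 12.492
```

Call:
arm_command(motion=[{"xyz":[-6.4,1.6,0],"rot":[0,0,0]},{"xyz":[-6.2,2.4,0],"rot":[0,0,0]},{"xyz":[-5.8,3.1,0],"rot":[0,0,0]}])

```text
time: 9.65
position: [0.5414, 0.0241, 0.1466]
orientation: [0.186, 0.675, 0.692, -0.18]
contact_force: [-0.1, 5.9, 6.5]
grip_width: 0.0212
finger_force: 59.4
```

Call:
arm_command(motion=[{"xyz":[-5.4,3.8,0],"rot":[0,0,0]},{"xyz":[-4.9,4.4,0],"rot":[0,0,0]},{"xyz":[-4.4,4.9,0],"rot":[0,0,0]}])

```text
time: 10.02
position: [0.5546, 0.0117, 0.154]
orientation: [0.186, 0.675, 0.691, -0.18]
contact_force: [-1.3, 6.5, 6.3]
grip_width: 0.0216
finger_force: 59.4
```

Call:
arm_command(motion=[{"xyz":[-3.7,5.4,0],"rot":[0,0,0]},{"xyz":[-3.1,5.8,0],"rot":[0,0,0]},{"xyz":[-2.3,6.2,0],"rot":[0,0,0]}])

```text
time: 10.4
position: [0.5719, 0.0042, 0.1586]
orientation: [0.186, 0.675, 0.691, -0.18]
contact_force: [-2.1, 5.8, 6.7]
grip_width: 0.0213
finger_force: 59.4
```

Call:
arm_command(motion=[{"xyz":[-1.6,6.4,0],"rot":[0,0,0]},{"xyz":[-0.8,6.5,0],"rot":[0,0,0]},{"xyz":[0,6.6,0],"rot":[0,0,0]}])

```text
time: 10.78
position: [0.5914, 0.0024, 0.16]
orientation: [0.186, 0.674, 0.691, -0.181]
contact_force: [-2.9, 4.7, 8.1]
grip_width: 0.0214
finger_force: 59.4
```

Call:
arm_command(motion=[{"xyz":[0.8,6.6,0],"rot":[0,0,0]},{"xyz":[1.5,6.4,0],"rot":[0,0,0]},{"xyz":[2.3,6.2,0],"rot":[0,0,0]}])

```text
time: 11.15
position: [0.6107, 0.0067, 0.1579]
orientation: [0.186, 0.674, 0.691, -0.181]
contact_force: [-2.2, 4.1, 8.1]
grip_width: 0.0216
finger_force: 59.4
```

Call:
arm_command(motion=[{"xyz":[3,5.9,0],"rot":[0,0,0]},{"xyz":[3.7,5.5,0],"rot":[0,0,0]},{"xyz":[4.3,5,0],"rot":[0,0,0]}])

```text
time: 11.52
position: [0.627, 0.0166, 0.1525]
orientation: [0.186, 0.674, 0.691, -0.181]
contact_force: [-1.5, 3.8, 7.3]
grip_width: 0.0212
finger_force: 59.4
```

Call:
arm_command(motion=[{"xyz":[4.9,4.4,0],"rot":[0,0,0]},{"xyz":[5.4,3.8,0],"rot":[0,0,0]},{"xyz":[5.8,3.1,0],"rot":[0,0,0]}])

```text
time: 11.9
position: [0.6381, 0.0307, 0.1445]
orientation: [0.186, 0.674, 0.691, -0.181]
contact_force: [-1.7, 2.2, 8.9]
grip_width: 0.0215
finger_force: 59.3
```

```bash
python3 - <<'E'
from h import *
where(); tab(12.132,.12,13)
E
```

```text
t 11.9 xy 0.0482 -0.0225 z 0.0016 ph -0.437 r 0.0532 F(XW,YW,A) [-1.7, -2.5, 8.8] j [ 0.09  0.75  1.46 -0.61  1.06  0.4 ]
[[6.1, 2.4], [6.4, 1.7], [6.5, 0.9], [6.6, 0.1], [6.6, -0.7], [6.4, -1.5], [6.2, -2.2], [5.9, -3.0], [5.5, -3.6], [5.0, -4.3], [4.5, -4.8], [3.9, -5.3], [3.2, -5.8]] end 13.692
```

Call:
arm_command(motion=[{"xyz":[6.1,2.4,0],"rot":[0,0,0]},{"xyz":[6.4,1.7,0],"rot":[0,0,0]},{"xyz":[6.5,0.9,0],"rot":[0,0,0]}])

```text
time: 12.28
position: [0.6429, 0.0472, 0.1351]
orientation: [0.187, 0.674, 0.691, -0.181]
contact_force: [-0.6, 2.4, 8.3]
grip_width: 0.0215
finger_force: 59.3
```

Call:
arm_command(motion=[{"xyz":[6.6,0.1,0],"rot":[0,0,0]},{"xyz":[6.6,-0.7,0],"rot":[0,0,0]},{"xyz":[6.4,-1.5,0],"rot":[0,0,0]}])

```text
time: 12.65
position: [0.6429, 0.0528, 0.132]
orientation: [0.195, 0.671, 0.69, -0.189]
contact_force: [2.5, -36.4, 24.2]
grip_width: 0.0215
finger_force: 58.6
```

The wheel has hit its stop, with force rising to 43 N. Next I work out where the stop lies and the quarter turn back.

```bash
python3 - <<'E'
from h import *
where(); plan(HUB,RT)
E
```

```text
t 12.65 xy 0.0535 0.0028 z 0.0017 ph 0.052 r 0.0536 F(XW,YW,A) [1.5, -43.7, 2.7] j [ 0.13  0.78  1.43 -0.63  1.08  0.45]
t 12.65 pos [0.6429 0.0528 0.132 ] j [ 0.13  0.78  1.43 -0.63  1.08  0.45] F [  2.5 -36.4  24.2] 0.0215
rot [ 0.     0.028 -0.002] shift now-axes [ -2.7 -53.5   6.7] shift after rot [ -2.8 -53.5   6.7]
```

```bash
python3 - <<'E'
from h import *
tab(.286,-1.816/12,12)
E
```

```text
[[-8.1, 1.7], [-8.3, 0.5], [-8.3, -0.8], [-8.1, -2.0], [-7.7, -3.2], [-7.1, -4.3], [-6.4, -5.3], [-5.5, -6.2], [-4.5, -7.0], [-3.4, -7.6], [-2.2, -8.0], [-1.0, -8.3]] end -1.5300000000000002
```

Call:
arm_command(motion=[{"xyz":[0,0,0],"rot":[0,0,0]}])

```text
time: 12.78
position: [0.6429, 0.0526, 0.1321]
orientation: [0.195, 0.672, 0.689, -0.189]
contact_force: [2.2, -27.1, 22.2]
grip_width: 0.0217
finger_force: 58.9
```

Call:
arm_command(motion=[{"xyz":[-8.1,1.7,0],"rot":[0,0,0]},{"xyz":[-8.3,0.5,0],"rot":[0,0,0]},{"xyz":[-8.3,-0.8,0],"rot":[0,0,0]},{"xyz":[-8.1,-2,0],"rot":[0,0,0]},{"xyz":[-7.7,-3.2,0],"rot":[0,0,0]},{"xyz":[-7.1,-4.3,0],"rot":[0,0,0]},{"xyz":[-6.4,-5.3,0],"rot":[0,0,0]},{"xyz":[-5.5,-6.2,0],"rot":[0,0,0]}])

```text
time: 13.78
position: [0.6225, 0.013, 0.1545]
orientation: [0.186, 0.674, 0.692, -0.179]
contact_force: [0.8, 5.5, 6.2]
grip_width: 0.0212
finger_force: 59.2
```

Call:
arm_command(motion=[{"xyz":[-4.5,-7,0],"rot":[0,0,0]},{"xyz":[-3.4,-7.6,0],"rot":[0,0,0]},{"xyz":[-2.2,-8,0],"rot":[0,0,0]},{"xyz":[-1,-8.3,0],"rot":[0,0,0]},{"xyz":[0,0,0],"rot":[0,0,0]},{"xyz":[0,0,0],"rot":[0,0,0]}])

```text
time: 14.52
position: [0.5908, 0.0023, 0.1601]
orientation: [0.186, 0.674, 0.691, -0.18]
contact_force: [-1.7, 4.9, 7.8]
grip_width: 0.0216
finger_force: 59.4
```

```bash
python3 - <<'E'
from h import *
where()
E
```

```text
t 14.525 xy 0.0 -0.0536 z 0.0015 ph -1.571 r 0.0536 F(XW,YW,A) [-1.6, 0.4, 9.2] j [ 0.05  0.67  1.59 -0.64  1.    0.41]
```

Wheel phase is −1.57 against a stop near +0.05. I'll release and back out along the axis.

Call:
arm_command(motion=[{"xyz":[0,0,0],"rot":[0,0,0]},{"xyz":[0,0,0],"rot":[0,0,0]},{"xyz":[0,0,0],"rot":[0,0,0]},{"xyz":[0,0,0],"rot":[0,0,0]},{"xyz":[0,0,-15],"rot":[0,0,0]},{"xyz":[0,0,-40],"rot":[0,0,0]},{"xyz":[0,0,-50],"rot":[0,0,0]},{"xyz":[0,0,-30],"rot":[0,0,0]}], hand=-1)

```text
time: 15.52
position: [0.5907, 0.0713, 0.2798]
orientation: [0.188, 0.674, 0.692, -0.178]
contact_force: [0.1, -0.5, 0.2]
grip_width: 0.0856
finger_force: 0.0
```

```bash
cat >> h.py <<'E'
def down(y):
    return np.c_[[np.cos(y),np.sin(y),0],[np.sin(y),-np.cos(y),0],[0,0,-1.]]
E
python3 - <<'E'
from h import *
plan([.52,-.25,.33],down(yaw)); plan([.5,-.25,.33],down(yaw-.17))
E
```

```text
t 15.525 pos [0.5907 0.0713 0.2798] j [ 0.16  0.53  1.45 -0.55  1.27  0.33] F [ 0.1 -0.5  0.2] 0.0856
rot [0.415 0.405 1.528] shift now-axes [-301.8  -79.1  115.6] shift after rot [-80.  319.1 -50.2]
t 15.525 pos [0.5907 0.0713 0.2798] j [ 0.16  0.53  1.45 -0.55  1.27  0.33] F [ 0.1 -0.5  0.2] 0.0856
rot [0.459 0.377 1.693] shift now-axes [-301.4  -99.1  115.2] shift after rot [-44.6 330.8 -50.2]
```

Call:
arm_command(motion=[{"xyz":[0,0,-5],"rot":[0.046,0.038,0.169]},{"xyz":[0,0,-5],"rot":[0.046,0.038,0.169]},{"xyz":[0,0,-5],"rot":[0.046,0.038,0.169]},{"xyz":[0,0,-5],"rot":[0.046,0.038,0.169]},{"xyz":[0,0,-5],"rot":[0.046,0.038,0.169]},{"xyz":[0,0,-5],"rot":[0.046,0.038,0.169]},{"xyz":[0,0,-5],"rot":[0.046,0.038,0.169]},{"xyz":[0,0,-5],"rot":[0.046,0.038,0.169]}])

```text
time: 16.52
position: [0.5931, 0.0835, 0.3149]
orientation: [0.041, 0.994, 0.097, -0.042]
contact_force: [0.3, -0.2, 0.1]
grip_width: 0.0852
finger_force: 0.0
```

Call:
arm_command(motion=[{"xyz":[0,0,0],"rot":[0.046,0.038,0.169]},{"xyz":[0,0,0],"rot":[0.046,0.038,0.169]},{"xyz":[-8,50,0],"rot":[0,0,0]},{"xyz":[-8,50,0],"rot":[0,0,0]},{"xyz":[-8,50,0],"rot":[0,0,0]},{"xyz":[-8,50,0],"rot":[0,0,0]},{"xyz":[-8,50,0],"rot":[0,0,0]},{"xyz":[0,0,0],"rot":[0,0,0]}])

```text
time: 17.52
position: [0.5181, -0.1618, 0.3146]
orientation: [-0.0, 0.997, -0.072, -0.001]
contact_force: [-0.3, 0.5, 0.2]
grip_width: 0.0854
finger_force: 0.0
```

```bash
python3 - <<'E'
from h import *
plan([.5,-.25,.33],down(yaw-.17))
cv2.imwrite('pics/w2.png',env.grab_frame('wrist')[:,:,::-1]); np.set_printoptions(precision=5,suppress=True); print(env.camera_info('wrist')); plan([.5,-.25,.33],down(yaw-.17))
cv2.imwrite('pics/top2.png',env.grab_frame('top')[:,:,::-1])
E
```

```text
t 17.525 pos [ 0.5181 -0.1618  0.3146] j [-0.51  0.35  1.56 -0.    1.24  1.21] F [-0.3  0.5  0.2] 0.0854
rot [-0.     0.003 -0.003] shift now-axes [ -5.3  89.9 -15.4] shift after rot [ -5.5  89.9 -15.4]
{'mtx': array([[291.42356,   0.     , 322.13864],
       [  0.     , 291.42356, 199.89208],
       [  0.     ,   0.     ,   1.     ]]), 'world_to_cam': array([[-0.14107, -0.99   , -0.00058, -0.08527],
       [ 0.95382, -0.13576, -0.26795, -0.46476],
       [ 0.26519, -0.03836,  0.96343, -0.57878],
       [ 0.     ,  0.     ,  0.     ,  1.     ]])}
t 17.575 pos [ 0.5184 -0.16    0.3144] j [-0.51  0.35  1.56  0.    1.24  1.21] F [ 0.7  0.  -0.4] 0.0855
rot [-0.001  0.003 -0.001] shift now-axes [ -5.5  91.7 -15.7] shift after rot [ -5.6  91.7 -15.6]
```

View pics/w2.png

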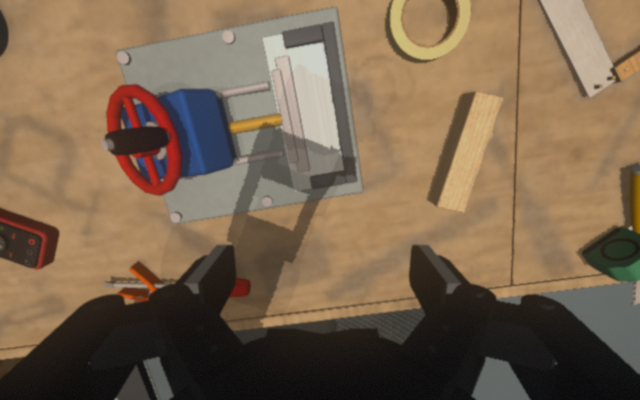

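This view shows the offcut's top face at (471,152) and the pocket with its white floor at about (315,95), framed by dark walls. I'll zoom on both.

```bash
python3 - <<'E'
import cv2
t=cv2.imread('pics/w2.png')
a=cv2.resize(t[0:215,245:365],None,fx=2.75,fy=2.75,interpolation=cv2.INTER_CUBIC)
b=cv2.resize(t[80:225,420:515],None,fx=4,fy=4,interpolation=cv2.INTER_CUBIC)
import numpy as np
c=np.zeros((600,330+390,3),np.uint8); c[:min(591,600),:330]=a[:591]; c[:580,335:715]=b
cv2.imwrite('pics/z.png',c)
E
```

```text
(no output)
```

View pics/z.png

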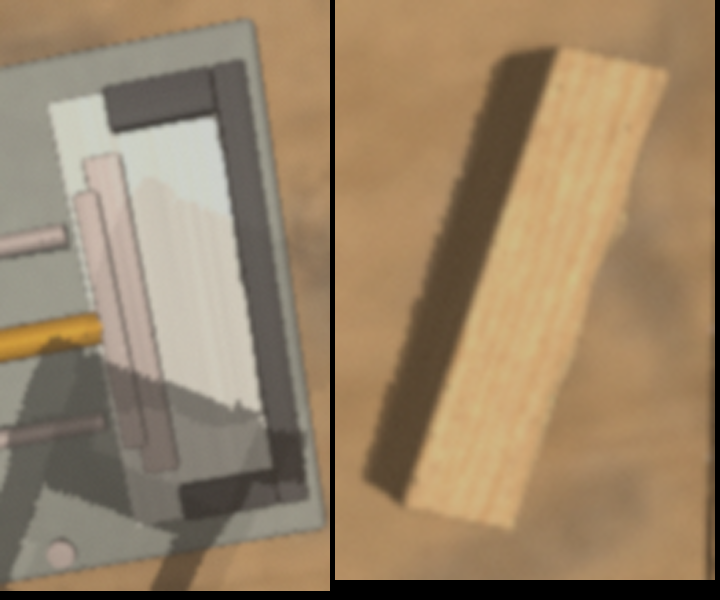

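```bash
cat > m.py <<'E'
from h import *
K=np.array([[291.42356,0,322.13864],[0,291.42356,199.89208],[0,0,1]])
T=np.array([[-0.14107,-0.99,-0.00058,-0.08527],[0.95382,-0.13576,-0.26795,-0.46476],[0.26519,-0.03836,0.96343,-0.57878]])
def z(uv,h):
    d=T[:,:3].T@(np.linalg.solve(K,[*uv,1])*[1,-1,-1]); o=-T[:,:3].T@T[:,3]; return o+d*(h-o[2])/d[2]
pa=lambda c,r:(245+(c+.5)/2.75-.5,(r+.5)/2.75-.5)
ob=lambda c,r:(420+(c-334.5)/4-.5,80+(r+.5)/4-.5)
C0=np.array([.5934,-.0658,0])
for h in(.02,.031):
    print(h,'walls',[ (Rv.T@(z(pa(*p),h)-C0)*1e3).round(1)[:2] for p in[(115,131),(216,116),(180,487),(270,471)]],
     'fixed jaw',[(Rv.T@(z(pa(*p),h)-C0)*1e3).round(1)[:2] for p in[(217,118),(246,300),(271,468)]],'jaw',[(Rv.T@(z(pa(*p),h)-C0)*1e3).round(1)[:2] for p in[(121,155),(178,466)]])
print('plate corners',[z(pa(*p),.012).round(4) for p in[(253,19),(326,526)]], z((117,51),.012),z((174,224),.012))
O=np.array([z(ob(*p),.038)[:2] for p in[(560,47),(667,71),(513,528),(405,505)]])
x=O[0]+O[1]-O[2]-O[3]; print('off',O.round(4).tolist(),O.mean(0),'yaw',np.arctan2(x[1],x[0]),np.hypot(*x)/2,np.hypot(*(O[0]-O[1])))
E
python3 m.py
```

```text
0.02 walls [array([ 83.4, -73.3]), array([  81.6, -120.8]), array([-87.9, -72.7]), array([ -87.5, -120.4])] fixed jaw [array([  80.7, -121.2]), array([  -1.4, -121.6]), array([ -86. , -121.2])] jaw [array([ 72.9, -74. ]), array([-76.8, -73.7])]
0.031 walls [array([ 80.8, -74.1]), array([  79.1, -120.4]), array([-85.8, -73.5]), array([ -85.5, -120. ])] fixed jaw [array([  78.2, -120.7]), array([  -1.7, -121.1]), array([ -84. , -120.7])] jaw [array([ 70.6, -74.8]), array([-75. , -74.5])]
plate corners [array([ 0.7177, -0.207 ,  0.012 ]), array([ 0.4739, -0.2154,  0.012 ])] [0.70779362 0.08517251 0.012     ] [0.46287779 0.07764827 0.012     ]
off [[0.5905, -0.3682], [0.5784, -0.4021], [0.4304, -0.3515], [0.4444, -0.3138]] [ 0.51093619 -0.35891877] yaw -0.34311907997971164 0.15616566358706757 0.036016238434484454
```

```bash
python3 - <<'E'
from h import *
plan([.511,-.359,.15],down(-.343))
E
```

```text
t 17.625 pos [ 0.5186 -0.1588  0.3142] j [-0.5   0.35  1.56  0.    1.24  1.21] F [-0.4  0.1 -0.2] 0.0857
rot [-0.001  0.004  0.203] shift now-axes [ 21.  199.5 163.8] shift after rot [ 60.1 191.1 164.2]
```

Call:
arm_command(motion=[{"xyz":[0,0,0],"rot":[0,0.002,0.102]},{"xyz":[0,0,0],"rot":[0,0.002,0.101]},{"xyz":[12,38,30],"rot":[0,0,0]},{"xyz":[12,38,30],"rot":[0,0,0]},{"xyz":[12,38,30],"rot":[0,0,0]},{"xyz":[12,38,30],"rot":[0,0,0]},{"xyz":[12,39,30],"rot":[0,0,0]},{"xyz":[0,0,0],"rot":[0,0,0]}])

```text
time: 18.62
position: [0.5109, -0.3593, 0.1609]
orientation: [-0.001, 0.985, -0.171, -0.002]
contact_force: [0.4, 0.2, -0.3]
grip_width: 0.0853
finger_force: 0.0
```

```bash
python3 - <<'E'
from h import *
plan([.511,-.359,.041],down(-.343))
E
```

```text
t 18.625 pos [ 0.5109 -0.3593  0.1609] j [-0.79  0.64  1.51  0.    0.99  1.12] F [ 0.4  0.2 -0.3] 0.0853
rot [-0.002  0.004 -0.   ] shift now-axes [  0.5  -0.  119.9] shift after rot [  0.   -0.3 119.9]
```

Call:
arm_command(motion=[{"xyz":[0,0,35],"rot":[-0.002,0.004,0]},{"xyz":[0,0,35],"rot":[0,0,0]},{"xyz":[0,0,25],"rot":[0,0,0]},{"xyz":[0,0,15],"rot":[0,0,0]},{"xyz":[0,0,10],"rot":[0,0,0]},{"xyz":[0,0,0],"rot":[0,0,0]},{"xyz":[0,0,0],"rot":[0,0,0]}])

```text
time: 19.5
position: [0.5118, -0.3595, 0.0444]
orientation: [0.001, 0.985, -0.17, 0.002]
contact_force: [0.5, -0.7, -0.3]
grip_width: 0.0856
finger_force: 0.0
```

Call:
arm_command(motion=[{"xyz":[0,0,0],"rot":[0,0,0]},{"xyz":[0,0,0],"rot":[0,0,0]},{"xyz":[0,0,0],"rot":[0,0,0]},{"xyz":[0,0,0],"rot":[0,0,0]},{"xyz":[0,0,0],"rot":[0,0,0]},{"xyz":[0,0,0],"rot":[0,0,0]}], hand=1)

```text
time: 20.25
position: [0.5116, -0.3597, 0.0442]
orientation: [0.001, 0.985, -0.171, 0.002]
contact_force: [-1.1, 0.3, 5.4]
grip_width: 0.0409
finger_force: 63.6
```

```bash
python3 - <<'E'
from h import *
plan([.511,-.359,.041],down(-.343))
E
```

```text
t 20.25 pos [ 0.5116 -0.3597  0.0442] j [-0.79  0.81  1.57  0.    0.76  1.12] F [-1.1  0.3  5.4] 0.0409
rot [ 0.002 -0.005  0.   ] shift now-axes [-0.8 -0.5  3.2] shift after rot [-0.8 -0.5  3.2]
```

Call:
arm_command(motion=[{"xyz":[0,0,-3],"rot":[0,0,0]},{"xyz":[0,0,-8],"rot":[0,0,0]},{"xyz":[0,0,-15],"rot":[0,0,0]},{"xyz":[0,0,-20],"rot":[0,0,0]},{"xyz":[0,0,-20],"rot":[0,0,0]},{"xyz":[0,0,-20],"rot":[0,0,0]},{"xyz":[0,0,-10],"rot":[0,0,0]},{"xyz":[0,0,0],"rot":[0,0,0]}])

```text
time: 21.25
position: [0.5114, -0.3594, 0.1409]
orientation: [0.002, 0.985, -0.17, 0.003]
contact_force: [-0.2, 0.3, -2.9]
grip_width: 0.0403
finger_force: 62.8
```

```bash
python3 - <<'E'
from h import *
print(env.get_state()['wrist_torque'],env.get_state()['finger_force'])
plan([.5935,-.1633,.140],down(yaw))
im=env.grab_frame('wrist')
cv2.imwrite('pics/w3.png',im[:,:,::-1])
E
```

```text
[ 0.02323749 -0.03864936 -0.01915233] 62.77573585510254
t 21.25 pos [ 0.5114 -0.3594  0.1409] j [-0.79  0.66  1.53  0.    0.94  1.12] F [-0.2  0.3 -2.9] 0.0403
rot [ 0.004 -0.005 -0.371] shift now-axes [  11.5 -212.2    0.4] shift after rot [  87.8 -193.6    0.9]
```

View pics/w3.png

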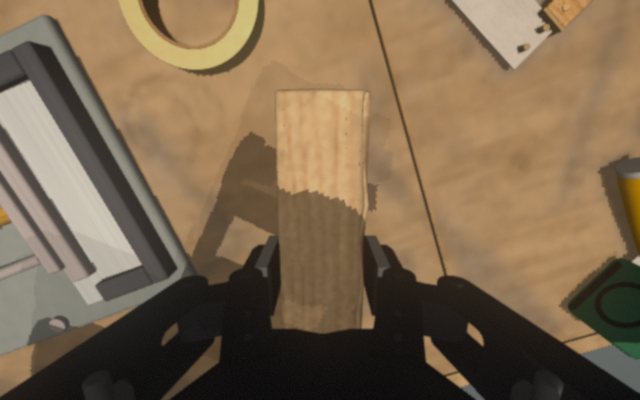

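The block is held squarely. Its far top edge is at v≈91, with sides at u≈277 and 367. I'll check how far along it is held.

```bash
python3 - <<'E'
from h import *
s=env.get_state(); Rt=rotm(s['orientation']); zt=s['position'][2]-.0062
for uv in[(277,91),(366,91),(279,230),(322,91),(363,230)]:
    print(uv,(Rt.T@(onz('wrist',uv,zt)-s['position'])*1e3).round(1))
print(env.get_state()['time'])
E
```

```text
(277, 91) [ 78.  -18.1   6.5]
(366, 91) [78.  18.   6.6]
(279, 230) [ 18.1 -19.5   6.2]
(322, 91) [78.   0.2  6.5]
(363, 230) [18.  19.   6.3]
21.3
```

Call:
arm_command(motion=[{"xyz":[0,0,0],"rot":[0,0,-0.124]},{"xyz":[0,0,0],"rot":[0,0,-0.124]},{"xyz":[0,0,0],"rot":[0,0,-0.123]},{"xyz":[12,-26,0],"rot":[0,0,0]},{"xyz":[15,-34,0],"rot":[0,0,0]},{"xyz":[15,-34,0],"rot":[0,0,0]},{"xyz":[15,-34,0],"rot":[0,0,0]},{"xyz":[15,-34,0],"rot":[0,0,0]}])

```text
time: 22.3
position: [0.578, -0.1936, 0.1381]
orientation: [0.001, 1.0, 0.014, 0.0]
contact_force: [1.0, -0.4, -1.3]
grip_width: 0.0404
finger_force: 62.8
```

Call:
arm_command(motion=[{"xyz":[12,-22,0],"rot":[0,0,0]},{"xyz":[4,-10,0],"rot":[0,0,0]},{"xyz":[0,0,0],"rot":[0,0,0]},{"xyz":[0,0,0],"rot":[0,0,0]}])

```text
time: 22.8
position: [0.5929, -0.1634, 0.1389]
orientation: [0.001, 1.0, 0.014, 0.001]
contact_force: [0.7, -0.2, -0.9]
grip_width: 0.0403
finger_force: 62.8
```

```bash
python3 - <<'E'
from h import *
plan([.5935,-.1633,.0442+.020],down(yaw))
cv2.imwrite('pics/w4.png',env.grab_frame('wrist')[:,:,::-1])
P=lambda x,y,z:np.array([.5935,-.1633,z])+Rv@[x,y,0]
print([proj('wrist',P(84,y,.031)).round(1) for y in(-23.5e-3,23.5e-3)] if 0 else [proj('wrist',P(.084,y,.031)).round(1) for y in(-.0235,.0235)],proj('wrist',P(.02,-.0235,.031)),proj('wrist',P(.02,.0235,.031)))
E
```

```text
t 22.8 pos [ 0.5929 -0.1634  0.1389] j [-0.45  0.66  1.56 -0.    0.92  1.09] F [ 0.7 -0.2 -0.9] 0.0403
rot [ 0.003 -0.002 -0.001] shift now-axes [ 0.4 -0.3 74.7] shift after rot [ 0.6 -0.1 74.7]
[array([352.8,  94.9]), array([288.9,  95. ])] [350.70488159 180.42731897] [291.43507982 180.54124407]
```

View pics/w4.png

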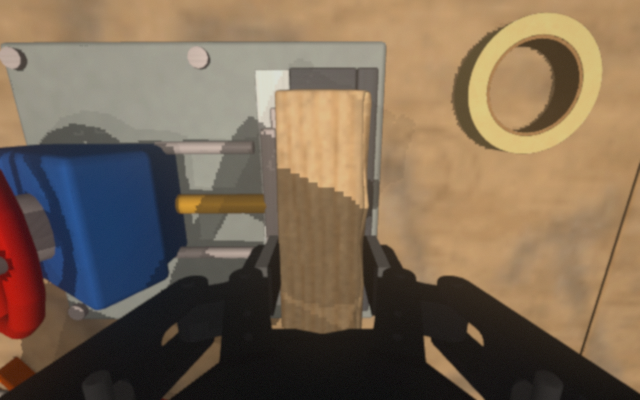

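```bash
python3 - <<'E'
from h import *
from m import z,pa
f=lambda p:(Rv.T@(p-np.array([.5935,-.1633,0]))*1e3).round(1)[:2]
print('now'); 
for n,uv,h in[('corner',(385,43),.012),('seamtop',(357.5,69),.034),('seambot',(357.5,88),.034),('outer',(377,69),.034),('endouter',(300,68),.034)]: print(n,f(onz('wrist',uv,h)))
print('before')
for n,c,h in[('corner',(253,19),.012),('seamtop',(210,70),.034),('seambot',(216,112),.034),('outer',(243,61),.034),('endouter',(107,87),.034)]: print(n,f(z(pa(*c),h)))
b=cv2.imread('pics/w4.png')[55:120,240:400]; cv2.imwrite('pics/z4.png',cv2.resize(b,None,fx=5,fy=5,interpolation=cv2.INTER_CUBIC))
E
```

```text
0.02 walls [array([ 83.4, -73.3]), array([  81.6, -120.8]), array([-87.9, -72.7]), array([ -87.5, -120.4])] fixed jaw [array([  80.7, -121.2]), array([  -1.4, -121.6]), array([ -86. , -121.2])] jaw [array([ 72.9, -74. ]), array([-76.8, -73.7])]
0.031 walls [array([ 80.8, -74.1]), array([  79.1, -120.4]), array([-85.8, -73.5]), array([ -85.5, -120. ])] fixed jaw [array([  78.2, -120.7]), array([  -1.7, -121.1]), array([ -84. , -120.7])] jaw [array([ 70.6, -74.8]), array([-75. , -74.5])]
plate corners [array([ 0.7177, -0.207 ,  0.012 ]), array([ 0.4739, -0.2154,  0.012 ])] [0.70779362 0.08517251 0.012     ] [0.46287779 0.07764827 0.012     ]
off [[0.5905, -0.3682], [0.5784, -0.4021], [0.4304, -0.3515], [0.4444, -0.3138]] [ 0.51093619 -0.35891877] yaw -0.34311907997971164 0.15616566358706757 0.036016238434484454
now
corner [122.9 -49. ]
seamtop [101.1 -26. ]
seambot [ 88.5 -26.4]
outer [101.1 -39.9]
endouter [101.8  14.8]
before
corner [122.9 -47.3]
seamtop [ 99.7 -23.3]
seambot [ 82.7 -23.1]
outer [100.7 -38.2]
endouter [100.9  23.1]
```

View pics/z4.png

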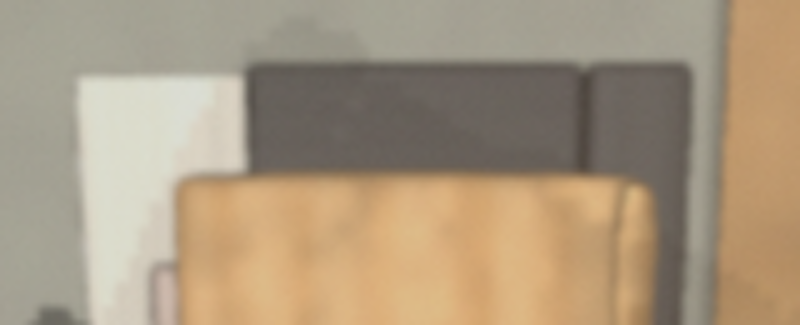

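The close-up shows the fixed-jaw seam at u≈357 and the end wall's left edge at u≈289. My earlier pocket estimate was therefore about 2.5 mm off in y, because the arm was still settling when I took it. I'll correct that and measure again lower down.

Call:
arm_command(motion=[{"xyz":[0.5,2.5,10],"rot":[0,0,0]},{"xyz":[0,0,12],"rot":[0,0,0]},{"xyz":[0,0,10],"rot":[0,0,0]},{"xyz":[0,0,0],"rot":[0,0,0]},{"xyz":[0,0,0],"rot":[0,0,0]},{"xyz":[0,0,0],"rot":[0,0,0]}])

```text
time: 23.6
position: [0.5944, -0.1651, 0.1076]
orientation: [0.001, 1.0, 0.014, 0.002]
contact_force: [-0.8, 0.4, -1.2]
grip_width: 0.0408
finger_force: 62.8
```

```bash
python3 - <<'E'
from h import *
P0=[.5935,-.1659,0]
plan([.5935,-.1659,.0642],down(yaw))
C=cam('wrist'); im=env.grab_frame('wrist'); cv2.imwrite('pics/w5.png',im[:,:,::-1])
plan([.5935,-.1659,.0642],down(yaw))
g=cv2.cvtColor(im,cv2.COLOR_RGB2GRAY)
print('pred',[proj('wrist',np.array(P0)+[0,0,.031]+Rv@[.095,y,0]).round(1) for y in(-.0235,.0265)])
for v0 in(50,58,66,72,78,84): print(v0,g[v0:v0+3,270:395].mean(0).astype(int).tolist())
print('col320',g[40:110,318:322].mean(1).astype(int).tolist())
E
```

```text
t 23.6 pos [ 0.5944 -0.1651  0.1076] j [-0.45  0.7   1.57 -0.    0.86  1.09] F [-0.8  0.4 -1.2] 0.0408
rot [ 0.003 -0.004 -0.   ] shift now-axes [-1.1  0.6 43.4] shift after rot [-0.9  0.7 43.4]
t 23.65 pos [ 0.5944 -0.1652  0.1076] j [-0.45  0.7   1.57 -0.    0.86  1.09] F [-0.4 -0.5 -1.5] 0.0405
rot [ 0.003 -0.004 -0.   ] shift now-axes [-1.   0.6 43.4] shift after rot [-0.9  0.7 43.4]
pred [array([360.3,  74.6]), array([280.1,  74.6])]
50 [161, 160, 160, 159, 160, 158, 158, 158, 159, 159, 158, 158, 158, 159, 160, 160, 160, 159, 159, 159, 158, 158, 157, 157, 157, 157, 157, 156, 156, 155, 155, 156, 157, 157, 158, 158, 159, 159, 159, 159, 160, 160, 160, 160, 159, 160, 160, 160, 160, 161, 160, 161, 162, 162, 161, 160, 160, 160, 159, 159, 159, 158, 158, 158, 157, 158, 158, 158, 159, 159, 159, 159, 159, 158, 158, 157, 157, 157, 157, 158, 158, 158, 157, 157, 158, 158, 158, 157, 158, 158, 158, 157, 157, 157, 156, 156, 156, 155, 156, 157, 157, 157, 157, 159, 159, 160, 160, 160, 161, 161, 162, 161, 161, 161, 162, 161, 162, 161, 158, 150, 141, 133, 132, 144, 157]
58 [160, 160, 159, 159, 159,
[... 2469 characters left out ...]
 97, 97, 98, 97, 98, 98, 97, 97, 97, 97, 97, 96, 97, 97, 97, 97, 96, 97, 97, 96, 97, 97, 97, 99, 101, 103, 101, 101, 101, 102, 101, 101, 102, 101, 100, 102, 101, 101, 102, 101, 101, 98, 91, 78, 70, 77, 86, 96, 103, 104, 104, 103, 102, 101, 101, 102, 102, 103, 102, 103, 102, 101, 101, 99, 97, 97, 95, 92, 100, 127, 151, 156, 149, 141, 133, 128, 137, 153, 158, 158]
col320 [159, 159, 159, 159, 160, 160, 159, 160, 160, 161, 161, 160, 161, 161, 161, 161, 160, 159, 159, 157, 141, 112, 93, 93, 98, 99, 99, 100, 101, 100, 100, 100, 99, 98, 97, 96, 96, 95, 95, 95, 96, 96, 97, 97, 97, 97, 97, 96, 99, 116, 142, 162, 172, 179, 182, 184, 185, 186, 187, 188, 188, 189, 188, 188, 187, 187, 186, 186, 186, 186]
```

The refined pocket centre is confirmed: predicted mid-seam u=320.2, observed 320.2. I'll start down.

Call:
arm_command(motion=[{"xyz":[-0.9,0.4,10],"rot":[0.003,-0.002,0]},{"xyz":[0,0,12],"rot":[0,0,0]},{"xyz":[0,0,7],"rot":[0,0,0]},{"xyz":[0,0,4],"rot":[0,0,0]},{"xyz":[0,0,3],"rot":[0,0,0]},{"xyz":[0,0,0],"rot":[0,0,0]}])

```text
time: 24.4
position: [0.5932, -0.1655, 0.071]
orientation: [-0.0, 1.0, 0.014, 0.0]
contact_force: [0.3, -0.1, -1.0]
grip_width: 0.0405
finger_force: 62.8
```

```bash
python3 - <<'E'
from h import *
plan([.5935,-.1659,.0642],down(yaw)); print(env.get_state()['wrist_torque'])
E
```

```text
t 24.4 pos [ 0.5932 -0.1655  0.071 ] j [-0.45  0.76  1.58  0.    0.8   1.09] F [ 0.3 -0.1 -1. ] 0.0405
rot [-0.001 -0.001 -0.001] shift now-axes [0.3 0.4 6.8] shift after rot [0.3 0.4 6.8]
[0.03568239 0.02852135 0.00089461]
```

Call:
arm_command(motion=[{"xyz":[0,0,2.5],"rot":[0,0,0]},{"xyz":[0,0,2],"rot":[0,0,0]},{"xyz":[0,0,1.5],"rot":[0,0,0]},{"xyz":[0,0,0.5],"rot":[0,0,0]},{"xyz":[0,0,0],"rot":[0,0,0]},{"xyz":[0,0,0],"rot":[0,0,0]}])

```text
time: 25.15
position: [0.5933, -0.1655, 0.0647]
orientation: [-0.0, 1.0, 0.014, 0.001]
contact_force: [0.8, 0.3, -1.4]
grip_width: 0.0408
finger_force: 62.8
```

Call:
arm_command(motion=[{"xyz":[0,0,0.7],"rot":[0,0,0]},{"xyz":[0,0,0.7],"rot":[0,0,0]},{"xyz":[0,0,0],"rot":[0,0,0]}])

```text
time: 25.52
position: [0.5933, -0.1655, 0.0642]
orientation: [-0.0, 1.0, 0.014, 0.001]
contact_force: [-2.0, 1.3, 6.8]
grip_width: 0.0405
finger_force: 63.4
```

It is on the floor: 7 N upward at exactly the expected height. Releasing.

Call:
arm_command(motion=[{"xyz":[0,0,0],"rot":[0,0,0]},{"xyz":[0,0,0],"rot":[0,0,0]},{"xyz":[0,0,0],"rot":[0,0,0]},{"xyz":[0,0,0],"rot":[0,0,0]},{"xyz":[0,0,0],"rot":[0,0,0]},{"xyz":[0,0,-10],"rot":[0,0,0]},{"xyz":[0,0,-20],"rot":[0,0,0]},{"xyz":[0,0,-30],"rot":[0,0,0]}], hand=-1)

```text
time: 26.52
position: [0.5926, -0.1653, 0.1237]
orientation: [-0.001, 1.0, 0.014, -0.0]
contact_force: [-0.5, 0.7, -0.3]
grip_width: 0.0857
finger_force: 0.0
```

Call:
arm_command(motion=[{"xyz":[-20,0,-40],"rot":[0,0,0]},{"xyz":[-20,0,-40],"rot":[0,0,0]},{"xyz":[0,0,-40],"rot":[0,0,0]},{"xyz":[0,0,-40],"rot":[0,0,0]},{"xyz":[0,0,0],"rot":[0,0,0]},{"xyz":[0,0,0],"rot":[0,0,0]},{"xyz":[0,0,0],"rot":[0,0,0]}])

```text
time: 27.4
position: [0.5522, -0.1663, 0.2819]
orientation: [-0.001, 1.0, 0.014, -0.001]
contact_force: [-0.3, 0.9, -0.0]
grip_width: 0.0855
finger_force: 0.0
```

```bash
python3 - <<'E'
from h import *
plan([.5935,-.1659,.3],down(yaw))
im=env.grab_frame('wrist'); cv2.imwrite('pics/w6.png',im[:,:,::-1])
h=cv2.cvtColor(im,cv2.COLOR_RGB2HSV)
P=lambda x,y,z:np.array([.5935,-.1659,z])+Rv@[x,y,0]
q=np.array([proj('wrist',P(x,y,.058)) for x,y in[(.08,.021),(.08,-.021),(-.08,-.021),(-.08,.021)]]); print('pred corners',q.round(1).tolist())
print('hsv at centre',h[tuple(q.mean(0).round().astype(int)[::-1])])
m=cv2.inRange(h,(8,60,110),(24,200,255)); r=np.zeros_like(m); x0,y0=q.min(0).astype(int)-8; x1,y1=q.max(0).astype(int)+8; r[y0:y1,x0:x1]=m[y0:y1,x0:x1]
c=max(cv2.findContours(r,cv2.RETR_EXTERNAL,cv2.CHAIN_APPROX_NONE)[0],key=cv2.contourArea)
b=cv2.boxPoints(cv2.minAreaRect(c)); print('box',b.round(1).tolist())
W=np.array([onz('wrist',p,.058) for p in b]); print('centre in pocket mm',(Rv.T@(W.mean(0)-P(0,0,.058))*1e3).round(1),[(Rv.T@(w-P(0,0,.058))*1e3).round(1)[:2] for w in W])
# wheel/handle check
print('handle cap',proj('wrist',hmid(-1.6)+.024*A),env.get_state()['time'])
E
```

```text
t 27.4 pos [ 0.5522 -0.1663  0.2819] j [-0.49  0.43  1.52  0.    1.19  1.06] F [-0.3  0.9 -0. ] 0.0855
rot [-0.002  0.002 -0.   ] shift now-axes [ 41.3   0.7 -18.2] shift after rot [ 41.3   0.8 -18.1]
pred corners [[303.5, 67.2], [342.3, 67.2], [339.9, 208.4], [305.8, 208.4]]
hsv at centre [ 16 109 198]
box [[304.0, 69.0], [342.0, 69.0], [342.0, 209.0], [304.0, 209.0]]
centre in pocket mm [-1.3 -0.1 -0. ] [array([78.2, 20.5]), array([ 78.2, -20.7]), array([-80.8, -23.6]), array([-80.8,  23.2])]
handle cap [ 93.76346704 153.22836706] 27.45
```

```bash
python3 -c "
from workcell import env
print(env.sign_off())"
```

```text
the job is handed in; nothing more can be done
None
```

I handed the job in at about 27 s; the sign-off returned no verdict. The wheel was cranked to its stop and backed off about a quarter turn (arm-measured −1.6 rad). The offcut lies square on the pocket floor about 1 mm from centre, and the gripper is open and clear of everything.

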